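# Press a stuck tube sleeve out of a heating block

### The job

A tube sleeve is stuck in the bore of the aluminium heating block. Take the slim ejector rod from the rack, push it straight down through the hole in the guide plate on top of the block until the sleeve drops into the tray underneath, then stand the rod back in its empty hole in the rack, hanging by its collar, and let go. Feel your way: never load the stand or the sleeve with more than about 3.5 kg (35 N), do not touch the sleeve with the gripper, and leave the thick rod, jar, beaker and tip box where they are.

Things in the scene. Friction and masses are not known exactly. Their poses are not given: they have to be found in the camera images.
- stand: Fixed knock-out stand: grey base and cheeks 130 x 124 mm with a white tray; on them an aluminium block 80 mm (x) by 122 mm (y), from 65 to 105 mm above the table, with an upright bore of 40 mm diameter through its centre, open below; clamped on top a steel guide plate 66 x 96 mm, 30 mm thick, its top at 135 mm. Origin at the centre of the base on the table, z up
- bore_mouth (a point): Point on the block's bore axis, level with the guide plate's top (135 mm above the table); axes as the stand's. The plate has one 14 mm guide hole (1 mm chamfer) through its centre, but is clamped in slots along the stand's y: the hole lies up to 11 mm to either side of this point along that y, differently each time and not measured. Find it by feel or by eye
- tray_floor (a point): Centre of the tray's floor, below the bore, about 8 mm above the table. The tray is 118 x 88 mm inside with a rim 12 mm high, open to the front and back between the cheeks
- sleeve_mid (a point): Centre (half-way up) of the stuck sleeve, a grey plastic cylinder 38 mm in diameter, 34 mm tall, 40 g; z along it. It starts in the block's bore, its top 38 to 44 mm below the guide plate's top. Spring pads in the bore grip it: it resists with steady friction (6 to 16 N) until its top is pushed 64 to 67 mm below the plate's top, then it falls freely
- rod_grip (a point): Handle centre of the slim ejector rod. Handle: black square bar 22 x 22 mm, 50 mm tall, sides parallel to the rack's; below it a steel collar 36 mm across, 8 mm thick (underside 33 mm below this point), then a steel shaft 12 mm across, 70 mm long, square-ended. About 0.2 kg. z up. The collar meets the guide plate when the tip is 70 mm down, 3 to 6 mm after the sleeve falls
- rod_tip (a point): Lower end of the slim rod's shaft, 103 mm below the handle's centre
- rack: Fixed rod rack 80 mm (x) by 190 mm (y): white base and ends, blue plate 10 mm thick whose top is 95 mm above the table. Origin at the centre of its underside, z up. Two 21 mm holes lie 50 mm either side of its centre along its y; a rod hangs in each by its collar, which rests on the plate
- hole_a (a point): Centre of the rack hole at the rack's -y end, at the plate's top
- hole_b (a point): Centre of the rack hole at the rack's +y end, at the plate's top
- thick_rod_grip (a point): Centre of the handle of the thick rod, which does not fit the bore: square handle 34 x 34 mm, 50 mm tall, collar 36 mm, shaft 17 mm in diameter, 70 mm long. Leave it alone
- thick_rod: The thick rod; origin at the lower end of its shaft
- rod: The slim rod; origin at the lower end of its shaft
- sleeve: The sleeve; origin at the centre of its lower end
- jar: Amber jar with a blue lid, 56 mm in diameter, 75 mm tall; origin under its centre. Leave alone
- beaker: Glass beaker, 64 mm in diameter, 80 mm tall; origin under its centre. Leave alone
- tip_box: Blue box of pipette tips, 80 x 115 x 55 mm; origin under its centre. Leave alone
Not all that is in view belongs to the job. Several things have the shape of the stand; the one meant has the colours described above. What is shaped like the rod but turquoise is not meant.

How it is judged (in metres and radians):
On the way, in this order (a step that is already met when the one before it is completed fails the run):
1. the slim rod is in the bore and presses on the sleeve (contact force between rod and sleeve above 2 N and horizontal distance between rod_tip and bore_mouth below 0.015 m and z of rod_tip in the frame of stand below 0.115 m), for 0.2 s.
2. the sleeve has dropped out of the block while the rod is in the bore (z of sleeve_mid in the frame of stand below 0.04 m and horizontal distance between rod_tip and bore_mouth below 0.015 m and z of rod_tip in the frame of stand below 0.085 m), for 0.1 s.
At the end, for the whole second after the job is handed in: The sleeve is at rest in the tray (centre under 40 mm above the table, within 70 mm of the tray's centre); the slim rod hangs at rest, released, in a rack hole: tip within 9 mm of the hole's centre line, collar within 6 mm of the plate, upright within 0.12 rad (z of sleeve_mid in the frame of stand below 0.04 m and horizontal distance between sleeve_mid and tray_floor below 0.07 m and linear speed of each of sleeve, rod below 0.03 m/s and (horizontal distance between rod_tip and hole_a below 0.009 m or horizontal distance between rod_tip and hole_b below 0.009 m) and z of rod_grip in the frame of rack between 0.122 and 0.134 m and angle between rod_grip's own z axis and vertical below 0.12 rad); the robot touches nothing.
It fails at once if the rod is pressed on the stand (guide plate or block) with more than 35 N (contact force between rod and stand above 35 N).
It fails at once if the rod is pressed on the sleeve with more than 35 N (contact force between rod and sleeve above 35 N).
It fails at once if the robot itself pushes the stand with more than 35 N (contact force between any of the arm, the fingers and stand above 35 N).
It fails at once if the gripper touches the sleeve (contact force between any of the fingers, the arm and sleeve above 0.5 N).
It fails at once if the thick rod, jar, beaker or tip box is moved over 20 mm (distance of any of thick_rod, jar, beaker, tip_box from where it was at the start of the episode above 0.02 m).
It also fails if it takes over 72 s, if anything falls off the work surface, if the arm or the gripper's body presses on something with over 40 N, if the wrist force passes 120 N, or if a joint passes its speed limit or range.

### The arm

A 6-joint arm with a two-finger parallel gripper is mounted at the origin on the work surface. World frame = base frame: x ahead of the robot, y to its left, z up, the work surface at z = 0. Lengths are in mm, angles in rad, forces in N, time in s.
With the tool pointing down it reaches from about 275 to 1000 mm from the base axis. Payload 8.4 kg.
Tool frame: the origin (TCP) lies between the finger pads; the fingertips stand r.nose_length ahead of it and the grasp point (between the pads) lies 8 mm behind it (r.nose_length is the distance from the TCP to the fingertips, in mm); y points along the fingers, x is the direction in which the jaws open and shut, and the axes are right-handed (so a half turn about y gives the same grasp; the last joint's range is limited). The gripper opens to 85 mm and grips with 20 to 120 N. Pads are 22 mm wide; open, the fingers measure 114 mm over their backs; the gripper's body (76 mm by 85 mm) begins 54 mm behind the grasp point. The pads swing forward as they close: fully open they stand 13 mm farther back than shut.
Start: joints at [-1.319, 0.353, 1.633, -0, 1.155, -0.002], TCP at [156.926, -604.981, 242.281] pointing down, gripper open.
Joint ranges: [-2.63, 2.63], [-0.92, 2.1], [0.06, 2.66], [-1.3, 4.44], [0, 2.69], [-3.02, 3.02]. Speed limits (rad/s): [2.22, 2.22, 2.79, 3.14, 3.14, 3.14].

### API

Orientations are given as [roll, pitch, yaw] about the fixed x, y, z axes, in that order (R = Rz(yaw) Ry(pitch) Rx(roll)).
In Python, from rig import r, cams, order gives the robot as it stands. The module is installed in compiled form; this text tells all that it offers.
- The arm moves only by the shell command python3 -m crank 'ROWS' [FORCE]. ROWS is JSON, a list of rows, each a list of 7 numbers: the turn, a rotation vector about the tool's x, y, z in degrees, then the shift along the tool's x, y, z in cm, then the opening, from -1 (shut) to 1 (fully open). A call has exactly 10 rows; each row shifts and turns the pose as measured when the row begins, along the tool's axes as they then stand; what a row does not reach is not made up. A row lasts 1/12 s, in which the tool goes at most 41.7 mm and 7.16 degrees, less where a joint would pass 70% of its speed; a pose out of reach is approached as far as the arm can. A call with a gripper value outside its range is refused whole. The fingers move at their own pace and stop on an object; FORCE is the grip in N (left out, the last holds). Time passes only in rows, so rows that do not move let the fingers close, or fill a call up. It gives the time, the measured TCP pose, the force and the opening at its end, in the units of the state.
- r.sense(): the state, without advancing time (a new reading comes with each control period).
- cams.grab_frame(name): name is "scene" or "top"; returns the picture (384x512x3 uint8, blue, green, red); there is no depth.
- cams.camera_info(name): a dict with "intrinsics" (3x3 intrinsics, pixels), "view" (4x4, takes a point from world to camera coordinates). Camera axes: x right, y up, looking along -z (the intrinsics and any distortion apply to the point x, -y, -z); pixel columns grow to the right and rows downward; lengths in mm; the calibration is good to about 2 mm. A picture is of the moment at which its call begins. camera_info takes no time and is no camera call.
- order.sign_off(): hands the job in, once; it reports no verdict.
The state is a dict: "clock": time; "qpos": joint angles; "qvel": joint speeds; "joint_efforts": joint torques, N m; "eef_pos": TCP position; "tcp_rot": TCP orientation; "contact_force": force on the tool from outside, world axes, zero at the start; "wrist_torque": the same for the moment, N m; "opening": opening from 0.0 (shut) to 1.0 (fully open).
Only numpy, scipy, OpenCV 4.12 (cv2) and the standard library are available. Lean on these libraries where they do the work, as an engineer would, in place of code of your own. Each camera call takes 0.05 s, during which the arm holds its last target.

## Working session

There is one attempt and no reset: what is moved stays moved. The work goes in short steps, Python scripts to look and compute and a shell command to move; the robot and the scene stay as the last step left them, time stands still between calls to the robot, and variables do not carry over. Pictures are saved under pics/ and viewed, and the job is handed in when it is done.

```bash
mkdir -p pics; ls; python3 - <<'E'
from rig import r,cams,order
import cv2,json,numpy as np
np.set_printoptions(precision=3,suppress=True)
for n in("scene","top"):
    im=cams.grab_frame(n);cv2.imwrite(f"pics/{n}0.png",im)
    c=cams.camera_info(n);print(n,{k:np.array(v) if not isinstance(v,str) else v for k,v in c.items()})
print(r.sense(),r.nose_length)
E
```

```text
pics
scene {'intrinsics': array([[386.393,   0.   , 255.792],
       [  0.   , 386.393, 192.994],
       [  0.   ,   0.   ,   1.   ]]), 'view': array([[   -0.816,     0.578,     0.007,   447.091],
       [   -0.485,    -0.69 ,     0.538,   255.46 ],
       [    0.316,     0.435,     0.843, -1261.317],
       [    0.   ,     0.   ,     0.   ,     1.   ]])}
top {'intrinsics': array([[418.419,   0.   , 250.062],
       [  0.   , 418.419, 192.711],
       [  0.   ,   0.   ,   1.   ]]), 'view': array([[  -0.003,   -1.   ,    0.002,   43.661],
       [   0.995,   -0.002,    0.098, -560.694],
       [  -0.098,    0.002,    0.995, -957.663],
       [   0.   ,    0.   ,    0.   ,    1.   ]])}
{'clock': 0.1, 'qpos': array([-1.319,  0.354,  1.634, -0.   ,  1.155, -0.002]), 'qvel': array([-0.001, -0.001, -0.001,  0.001, -0.003,  0.   ]), 'joint_efforts': array([  0.001, -60.636, -34.282,  -0.   ,   0.004,   0.   ]), 'eef_pos': array([ 156.806, -604.575,  241.636]), 'tcp_rot': array([-1.571,  0.001, -1.317]), 'contact_force': array([ 0.052, -0.159,  0.093]), 'wrist_torque': array([-0.008, -0.043,  0.033]), 'opening': 1.0033787281095443} 11.0
```

View pics/scene0.png

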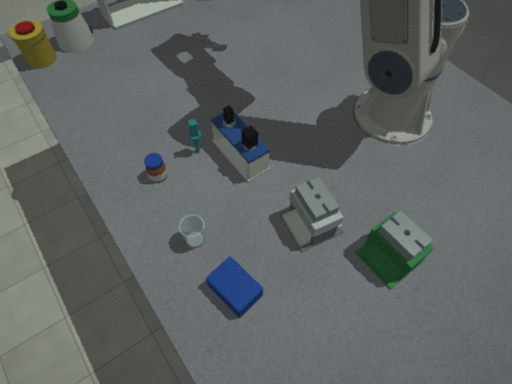

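View pics/top0.png

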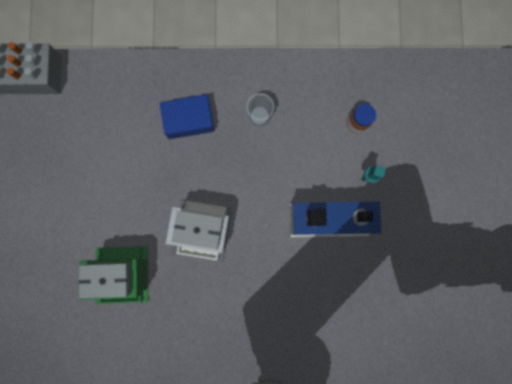

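```bash
python3 - <<'E'
import cv2,numpy as np
t=cv2.imread("pics/top0.png");s=cv2.imread("pics/scene0.png")
a=cv2.resize(t[190:250,280:390],None,fx=7,fy=7,interpolation=cv2.INTER_CUBIC)
cv2.imwrite("pics/rackc.png",a)
cv2.imwrite("pics/standc.png",cv2.resize(t[190:270,155:240],None,fx=7,fy=7,interpolation=cv2.INTER_CUBIC))
cv2.imwrite("pics/rackS.png",cv2.resize(s[95:185,180:280],None,fx=6,fy=6,interpolation=cv2.INTER_CUBIC))
E
```

```text
(no output)
```

View pics/rackc.png

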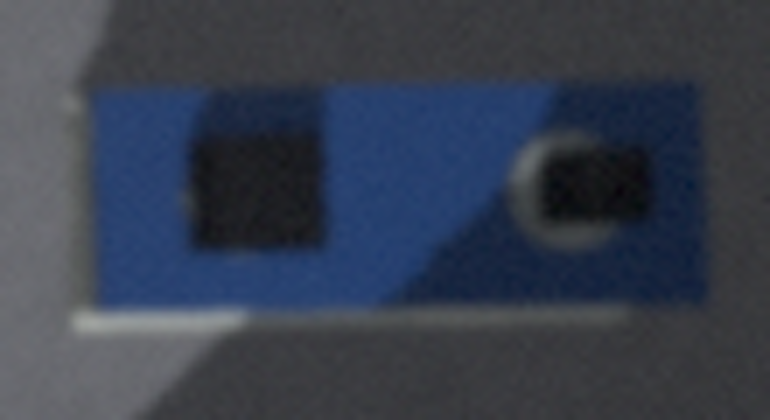

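View pics/standc.png

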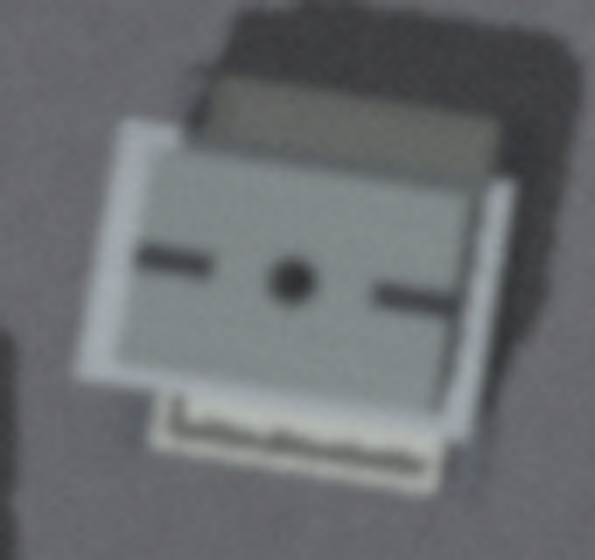

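View pics/rackS.png

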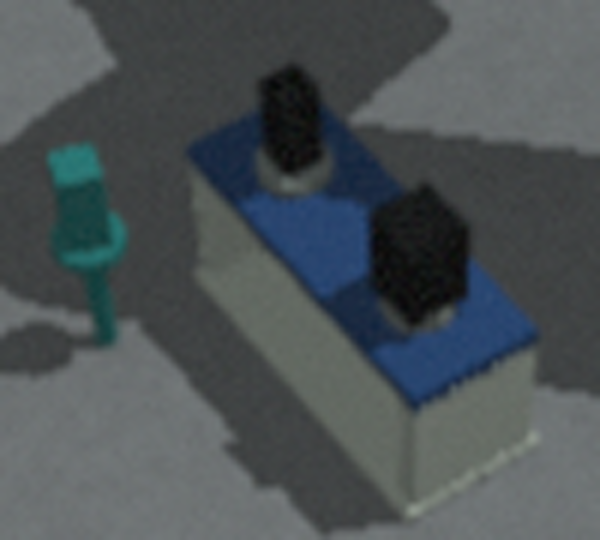

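```bash
cat > h.py <<'E'
import numpy as np,cv2
from rig import r,cams,order
np.set_printoptions(precision=2,suppress=True)
def bp(n,px,z):
    c=cams.camera_info(n);K=np.array(c["intrinsics"]);V=np.array(c["view"]);R=V[:3,:3];t=V[:3,3]
    p=-R.T@t
    d=np.linalg.inv(K)@[px[0],px[1],1.];d=R.T@(d*[1,-1,-1])
    return p+d*(z-p[2])/d[2]
def pj(n,X):
    c=cams.camera_info(n);K=np.array(c["intrinsics"]);V=np.array(c["view"])
    q=V[:3,:3]@np.array(X,float)+V[:3,3];u=K@(q*[1,-1,-1]);return u[:2]/u[2]
def crop(n,x0,y0,w,h,f,name,im=None):
    im=cams.grab_frame(n) if im is None else im
    cv2.imwrite("pics/"+name,cv2.resize(im[y0:y0+h,x0:x0+w],None,fx=f,fy=f,interpolation=cv2.INTER_CUBIC))
def un(c,x0,y0,f): return [(c[0]+.5)/f-.5+x0,(c[1]+.5)/f-.5+y0]
E
python3 - <<'E'
from h import *
c=[bp("top",un(p,280,190,7),95) for p in [(95,85),(707,85),(703,303),(95,305)]]
print("rack",np.array(c),np.mean(c,0),[np.linalg.norm(c[i]-c[i-1]) for i in range(4)])
print("handle",bp("top",un((612,185),280,190,7),153), "collar",bp("top",un((570,190),280,190,7),103))
c=[bp("top",un(p,155,190,7),135) for p in [(158,152),(472,190),(438,416),(115,368)]]
print("plate",np.array(c),np.mean(c,0),[np.linalg.norm(c[i]-c[i-1]) for i in range(4)])
for i,j in((0,1),(3,2)): d=c[j]-c[i];print(np.degrees(np.arctan2(d[1],d[0])))
h=bp("top",un((291,283),155,190,7),135);print("hole",h,pj("scene",h))
sl=[bp("top",un(p,155,190,7),135) for p in[(140,257),(455,302)]];d=sl[1]-sl[0];print("slot",np.degrees(np.arctan2(d[1],d[0])))
s=cv2.imread("pics/scene0.png");crop("scene",280,170,70,60,9,"stS.png",s)
E
```

```text
rack [[ 534.16  -51.73   95.  ]
 [ 533.71 -243.13   95.  ]
 [ 465.86 -239.65   95.  ]
 [ 465.72  -50.87   95.  ]] [ 499.86 -146.34   95.  ] [np.float64(68.44110123640185), np.float64(191.4015821860391), np.float64(67.93236684229407), np.float64(188.78092369692985)]
handle [ 500.13 -196.13  153.  ] collar [ 500.69 -197.2   103.  ]
plate [[511.67 194.77 135.  ]
 [500.12 101.17 135.  ]
 [433.43 110.95 135.  ]
 [447.77 206.56 135.  ]] [473.25 153.36 135.  ] [np.float64(64.98036233475557), np.float64(94.30619094180462), np.float64(67.40431760274342), np.float64(96.6806560416499)]
-97.03048936860841
-98.52549778882442
hole [472.68 154.76 135.  ] [318.86 196.2 ]
slot -98.23189400121632
```

View pics/stS.png

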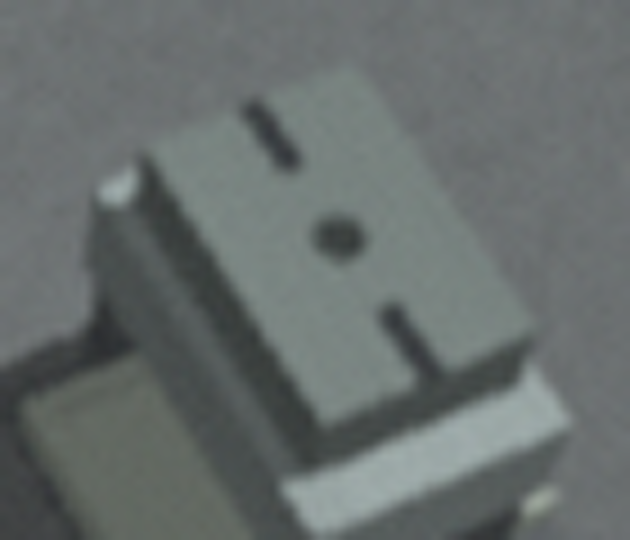

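```bash
cat >> h.py <<'E'
def plan(dst,yawd,n):
    s=r.sense();p=np.array(s["eef_pos"]);y=np.degrees(s["tcp_rot"][2]);D=(np.array(dst)-p)/n/10;dy=(yawd-y)/n
    for k in range(n):
        a=np.radians(y+dy*k);print([0,round(-dy,1),0,round(D[0]*np.cos(a)+D[1]*np.sin(a),2),round(-D[2],2),round(-D[0]*np.sin(a)+D[1]*np.cos(a),2)])
E
python3 - <<'E'
from h import *
plan([500.3,-196.5,230],0,15)
for n,p,q in(("collar",(293,168),103),):
    print(bp("scene",un(p,180,95,6),q))
print("hole",bp("scene",un((340,239),280,170,9),135))
c=[bp("scene",un(p,180,95,6),95) for p in [(190,150),(415,403),(537,335)]];print(np.array(c))
c=[bp("scene",un(p,280,170,9),135) for p in [(143,152),(350,65),(532,325),(322,424)]];print(np.array(c),np.mean(c,0))
E
```

```text
[0, np.float64(-5.0), 0, np.float64(-2.06), np.float64(0.08), np.float64(2.9)]
[0, np.float64(-5.0), 0, np.float64(-1.8), np.float64(0.08), np.float64(3.07)]
[0, np.float64(-5.0), 0, np.float64(-1.52), np.float64(0.08), np.float64(3.21)]
[0, np.float64(-5.0), 0, np.float64(-1.23), np.float64(0.08), np.float64(3.34)]
[0, np.float64(-5.0), 0, np.float64(-0.94), np.float64(0.08), np.float64(3.43)]
[0, np.float64(-5.0), 0, np.float64(-0.63), np.float64(0.08), np.float64(3.5)]
[0, np.float64(-5.0), 0, np.float64(-0.32), np.float64(0.08), np.float64(3.54)]
[0, np.float64(-5.0), 0, np.float64(-0.01), np.float64(0.08), np.float64(3.56)]
[0, np.float64(-5.0), 0, np.float64(0.3), np.float64(0.08), np.float64(3.54)]
[0, np.float64(-5.0), 0, np.float64(0.61), np.float64(0.08), np.float64(3.5)]
[0, np.float64(-5.0), 0, np.float64(0.92), np.float64(0.08), np.float64(3.44)]
[0, np.float64(-5.0), 0, np.float64(1.21), np.float64(0.08), np.float64(3.34)]
[0, np.float64(-5.0), 0, np.float64(1.5), np.float64(0.08), np.float64(3.22)]
[0, np.float64(-5.0), 0, np.float64(1.78), np.float64(0.08), np.float64(3.08)]
[0, np.float64(-5.0), 0, np.float64(2.04), np.float64(0.08), np.float64(2.91)]
[ 506.01 -195.27  103.  ]
hole [475.54 152.44 135.  ]
[[ 536.54 -239.88   95.  ]
 [ 534.74  -52.56   95.  ]
 [ 467.12  -52.48   95.  ]]
[[501.32 100.21 135.  ]
 [436.45 110.51 135.  ]
 [451.41 202.09 135.  ]
 [516.02 193.09 135.  ]] [476.3  151.48 135.  ]
```

```bash
python3 -m crank '[[0,-5,0,-2.0,0.1,2.9,1],[0,-5,0,-1.8,0.1,3.1,1],[0,-5,0,-1.5,0.1,3.2,1],[0,-5,0,-1.2,0.1,3.3,1],[0,-5,0,-0.9,0.1,3.4,1],[0,-5,0,-0.6,0.1,3.5,1],[0,-5,0,-0.3,0.1,3.5,1],[0,-5,0,0,0.1,3.6,1],[0,-5,0,0.3,0.1,3.5,1],[0,-5,0,0.6,0.1,3.5,1]]' 40; python3 -c "
from h import *
s=r.sense();print(s['qvel']);plan([500.3,-196.5,200],0,8)"
```

```text
clock: 0.93
eef_pos: [386.3, -324.9, 227.8]
tcp_rot: [-1.57, 0.004, -0.416]
contact_force: [0.3, -1.4, -0.7]
opening: 1.001
[ 0.88 -0.03  0.07  0.01 -0.05 -0.22]
[0, np.float64(-3.0), 0, np.float64(0.66), np.float64(0.35), np.float64(2.04)]
[0, np.float64(-3.0), 0, np.float64(0.76), np.float64(0.35), np.float64(2.01)]
[0, np.float64(-3.0), 0, np.float64(0.86), np.float64(0.35), np.float64(1.96)]
[0, np.float64(-3.0), 0, np.float64(0.97), np.float64(0.35), np.float64(1.92)]
[0, np.float64(-3.0), 0, np.float64(1.06), np.float64(0.35), np.float64(1.86)]
[0, np.float64(-3.0), 0, np.float64(1.16), np.float64(0.35), np.float64(1.81)]
[0, np.float64(-3.0), 0, np.float64(1.25), np.float64(0.35), np.float64(1.74)]
[0, np.float64(-3.0), 0, np.float64(1.34), np.float64(0.35), np.float64(1.68)]
```

```bash
python3 -m crank '[[0,-3,0,0.7,0.4,2.0,1],[0,-3,0,0.8,0.4,2.0,1],[0,-3,0,0.9,0.4,2.0,1],[0,-3,0,1.0,0.4,1.9,1],[0,-3,0,1.1,0.3,1.8,1],[0,-3,0,1.2,0.3,1.8,1],[0,-3,0,1.2,0.3,1.7,1],[0,-3,0,1.3,0.3,1.2,1],[0,0,0,0,0,0,1],[0,0,0,0,0,0,1]]'; python3 -c "
from h import *
s=r.sense();print(s['qvel']);plan([500.3,-196.5,200],0,1)"
```

```text
clock: 1.77
eef_pos: [505.7, -187.0, 196.1]
tcp_rot: [-1.565, 0.007, 0.037]
contact_force: [-0.9, -0.6, -0.2]
opening: 1.0
[ 0.02  0.01 -0.01  0.01 -0.01 -0.01]
[0, np.float64(2.1), 0, np.float64(-0.58), np.float64(-0.39), np.float64(-0.93)]
```

```bash
python3 -m crank '[[-0.3,2.1,-0.4,-0.5,0,-0.9,1],[0,0,0,0,0,0,1],[0,0,0,0,0,0,1],[0,0,0,0,0,0,1],[0,0,0,0,0,0,1],[0,0,0,0,0,0,1],[0,0,0,0,0,0,1],[0,0,0,0,0,0,1],[0,0,0,0,0,0,1],[0,0,0,0,0,0,1]]'; python3 -c "
from h import *
im=cams.grab_frame('scene');crop('scene',180,60,110,120,5,'a1.png',im)
plan([500.8,-196.4,121],0,1)"
```

```text
clock: 2.6
eef_pos: [497.6, -200.4, 196.6]
tcp_rot: [-1.572, -0.0, -0.012]
contact_force: [-0.1, -0.2, 0.0]
opening: 0.996
[0, np.float64(-0.7), 0, np.float64(0.32), np.float64(7.55), np.float64(0.4)]
```

View pics/a1.png

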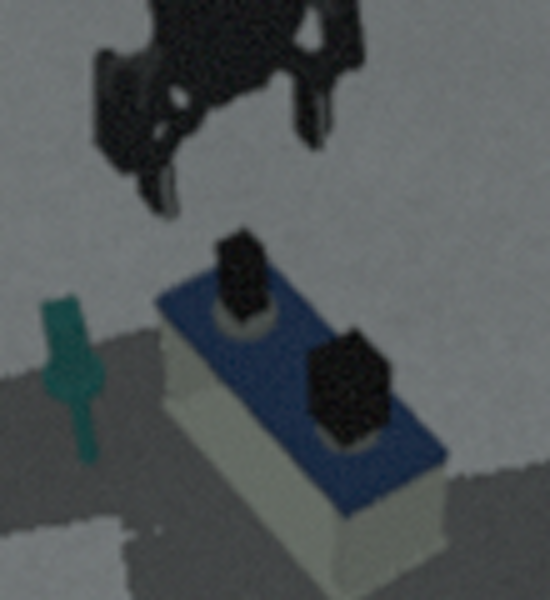

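```bash
python3 -m crank '[[0,-0.5,0,0.2,0,0.3,1],[0,0,0,0,0.8,0,1],[0,0,0,0,0.9,0,1],[0,0,0,0,0.9,0,1],[0,0,0,0,0.9,0,1],[0,0,0,0,0.9,0,1],[0,0,0,0,0.8,0,1],[0,0,0,0,0.4,0,1],[0,0,0,0,0,0,1],[0,0,0,0,0,0,1]]'; python3 -c "
from h import *
plan([500.8,-196.4,121],0,1)"
```

```text
clock: 3.48
eef_pos: [498.7, -196.3, 132.3]
tcp_rot: [-1.57, 0.003, -0.001]
contact_force: [0.6, 0.3, 0.5]
opening: 1.001
[0, np.float64(-0.1), 0, np.float64(0.21), np.float64(1.13), np.float64(-0.01)]
```

```bash
python3 -m crank '[[0,0,-0.2,0.15,0.4,0,1],[0,0,0,0,0.4,0,1],[0,0,0,0,0.2,0,1],[0,0,0,0,0,0,1],[0,0,0,0,0,0,-0.2],[0,0,0,0,0,0,-0.2],[0,0,0,0,0,0,-0.2],[0,0,0,0,0,0,-0.2],[0,0,0,0,0,0,-0.3],[0,0,0,0,0,0,-0.3]]' 30; python3 -c "
from h import *
plan([500.8,-196.4,121],0,1)"
```

```text
clock: 4.32
eef_pos: [501.7, -196.9, 123.1]
tcp_rot: [-1.572, -0.004, -0.001]
contact_force: [0.5, -0.1, -0.3]
opening: 0.348
[0, np.float64(-0.1), 0, np.float64(-0.09), np.float64(0.21), np.float64(0.04)]
```

```bash
python3 -m crank '[[0,0,0.2,0,0,0,-0.4],[0,0,0,0,0,0,-0.4],[0,0,0,0,0,0,-0.5],[0,0,0,0,0,0,-0.6],[0,0,0,0,0,0,-0.8],[0,0,0,0,0,0,-1],[0,0,0,0,0,0,-1],[0,0,0,0,0,0,-1],[0,0,0,0,0,0,-1],[0,0,0,0,0,0,-1]]' 60; python3 -c "
from h import *
print(r.sense()['wrist_torque']);crop('scene',180,60,110,120,5,'a2.png')"
```

```text
clock: 5.15
eef_pos: [501.6, -196.8, 123.4]
tcp_rot: [-1.572, -0.0, -0.001]
contact_force: [-1.3, 0.3, 0.6]
opening: 0.252
[ 0.01  0.04 -0.05]
```

View pics/a2.png

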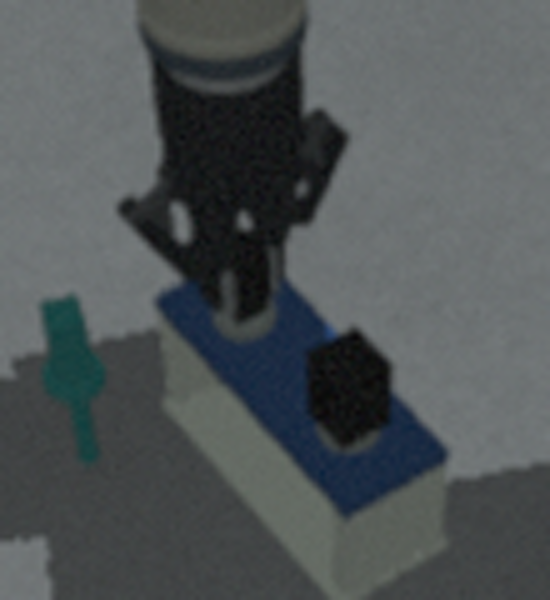

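```bash
python3 -m crank '[[0,0,0,0,-0.3,0,-1],[0,0,0,0,-0.6,0,-1],[0,0,0,0,-1,0,-1],[0,0,0,0,-1.4,0,-1],[0,0,0,0,-1.6,0,-1],[0,0,0,0,-1.6,0,-1],[0,0,0,0,-1.6,0,-1],[0,0,0,0,-1.4,0,-1],[0,0,0,0,-0.8,0,-1],[0,0,0,0,-0.3,0,-1]]'; python3 -c "
from h import *
print(r.sense()['wrist_torque']);crop('scene',180,20,110,120,5,'a3.png')
plan([474.1,153.6,260],0,1)"
```

```text
clock: 6.03
eef_pos: [500.0, -196.1, 237.9]
tcp_rot: [-1.571, 0.002, -0.001]
contact_force: [0.2, -0.8, -2.6]
opening: 0.255
[ 0.03 -0.04  0.01]
[0, np.float64(-0.1), 0, np.float64(-2.66), np.float64(-2.19), np.float64(34.97)]
```

View pics/a3.png

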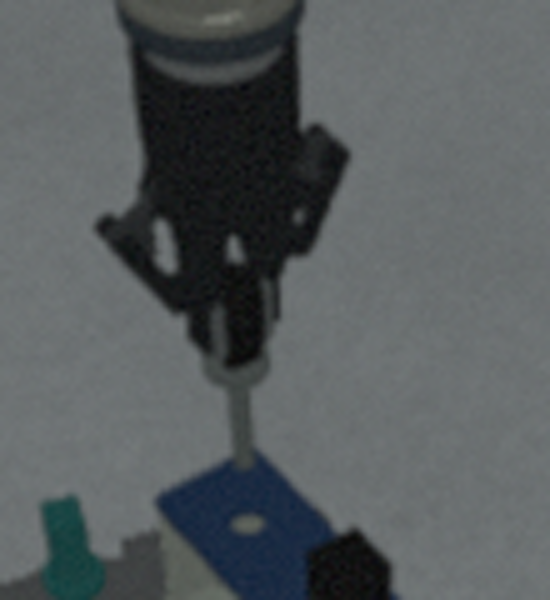

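```bash
python3 -m crank '[[0,0,0,0,-1.2,0,-1],[0,0,0,-0.1,-1.5,0.8,-1],[0,0,0,-0.3,-0.5,2,-1],[0,0,0,-0.3,0,3,-1],[0,0,0,-0.3,0,3,-1],[0,0,0,-0.3,0,3,-1],[0,0,0,-0.3,0,3,-1],[0,0,0,-0.3,0,3,-1],[0,0,0,-0.3,0,3,-1],[0,0,0,-0.3,0,3,-1]]'; python3 -c "
from h import *
plan([474.1,153.6,260],0,1)"
```

```text
clock: 6.92
eef_pos: [471.8, 46.3, 265.9]
tcp_rot: [-1.572, 0.009, -0.01]
contact_force: [1.4, 0.1, -2.4]
opening: 0.25
[0, np.float64(-0.6), 0, np.float64(0.12), np.float64(0.59), np.float64(10.73)]
```

```bash
python3 -m crank '[[0,0,-0.3,0.1,0,2.4,-1],[0,-0.3,0,0.1,0,1.9,-1],[0,0,0,0,0,1.4,-1],[0,0,0,0,0,1,-1],[0,0,0,0,0,0.7,-1],[0,0,0,0,0,0.4,-1],[0,0,0,0,0,0.2,-1],[0,0,0,0,0,0,-1],[0,0,0,0,0,0,-1],[0,0,0,0,0,0,-1]]'; python3 -c "
from h import *
plan([474.1,153.6,260],0,1)"
```

```text
clock: 7.75
eef_pos: [470.1, 133.7, 261.2]
tcp_rot: [-1.573, 0.012, -0.0]
contact_force: [0.0, 0.3, -2.2]
opening: 0.253
[0, np.float64(-0.0), 0, np.float64(0.4), np.float64(0.12), np.float64(1.99)]
```

```bash
python3 -m crank '[[0,0,-0.5,0.3,0,0.5,-1],[0,0,0,0,0,0.5,-1],[0,0,0,0,0,0.5,-1],[0,0,0,0,0.5,0.2,-1],[0,0,0,0,0.2,0,-1],[0,0,0,0,0,0,-1],[0,0,0,0,0,0,-1],[0,0,0,0,0,0,-1],[0,0,0,0,0,0,-1],[0,0,0,0,0,0,-1]]'; python3 -c "
from h import *
crop('top',155,180,85,85,7,'b1t.png');crop('scene',260,110,110,120,5,'b1s.png')
plan([474.1,153.6,260],0,1)"
```

```text
clock: 8.58
eef_pos: [473.6, 151.0, 253.3]
tcp_rot: [-1.573, 0.002, -0.002]
contact_force: [0.3, -0.5, -2.2]
opening: 0.252
[0, np.float64(-0.1), 0, np.float64(0.05), np.float64(-0.67), np.float64(0.26)]
```

View pics/b1s.png

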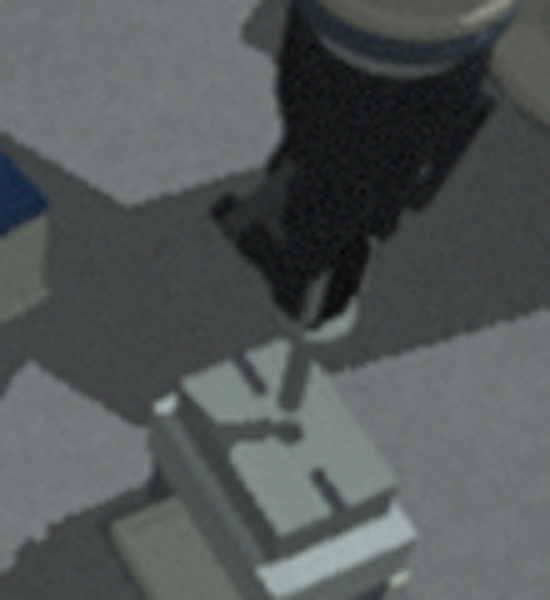

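View pics/b1t.png

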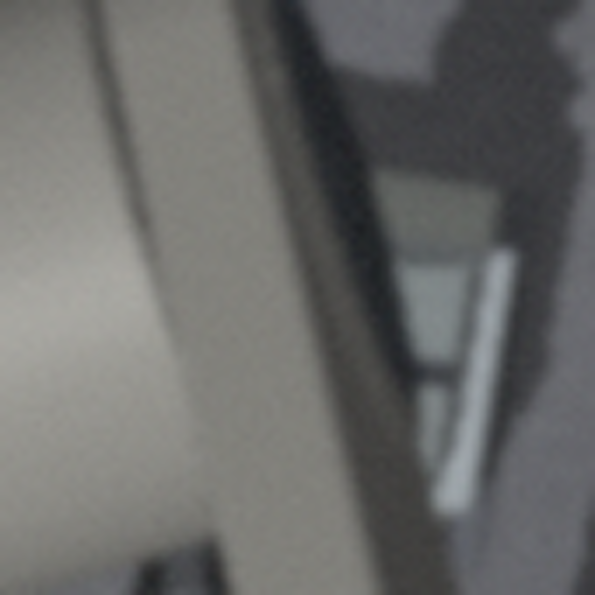

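```bash
python3 - <<'E'
from h import *
print(bp("scene",un((289,404),260,110,5),154.9),bp("scene",un((289,433),260,110,5),135))
import cv2
im=cv2.imread("pics/b1s.png")
cv2.imwrite("pics/b1z.png",cv2.resize(im[320:480,210:390],None,fx=4,fy=4,interpolation=cv2.INTER_CUBIC))
print(un((0,0),260,110,5))
E
```

```text
[475.43 148.23 154.9 ] [475.57 152.73 135.  ]
[259.6, 109.6]
```

View pics/b1z.png

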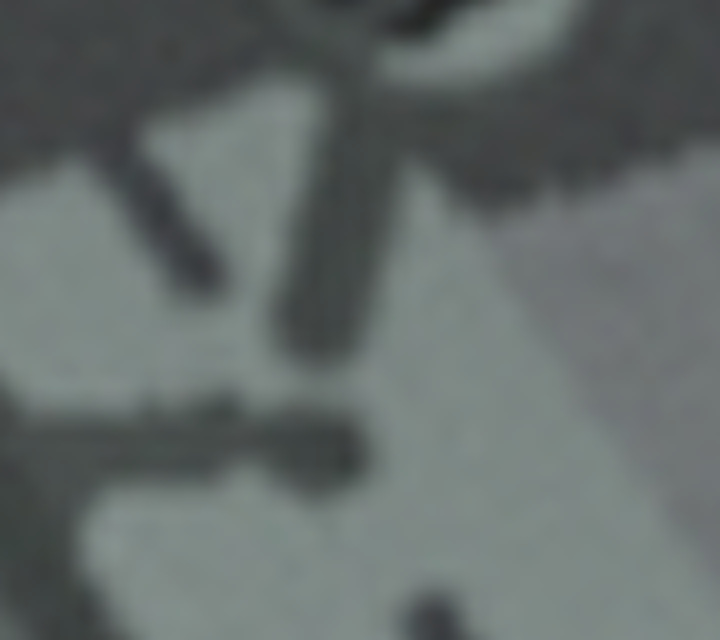

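```bash
python3 -m crank '[[0.1,0,-0.1,0,0.3,0.3,-1],[0,0,0,0,0.4,0,-1],[0,0,0,0,0.3,0,-1],[0,0,0,0,0.2,0,-1],[0,0,0,0,0,0,-1],[0,0,0,0,0,0,-1],[0,0,0,0,0,0,-1],[0,0,0,0,0,0,-1],[0,0,0,0,0,0,-1],[0,0,0,0,0,0,-1]]'; python3 -c "
from h import *
crop('scene',295,170,50,50,12,'b2s.png')
plan([473.7,155,236],0,1)"
```

```text
clock: 9.52
eef_pos: [473.6, 154.2, 239.9]
tcp_rot: [-1.571, 0.0, -0.002]
contact_force: [-0.1, -0.5, -2.0]
opening: 0.249
[0, np.float64(-0.1), 0, np.float64(0.01), np.float64(0.4), np.float64(0.08)]
```

View pics/b2s.png

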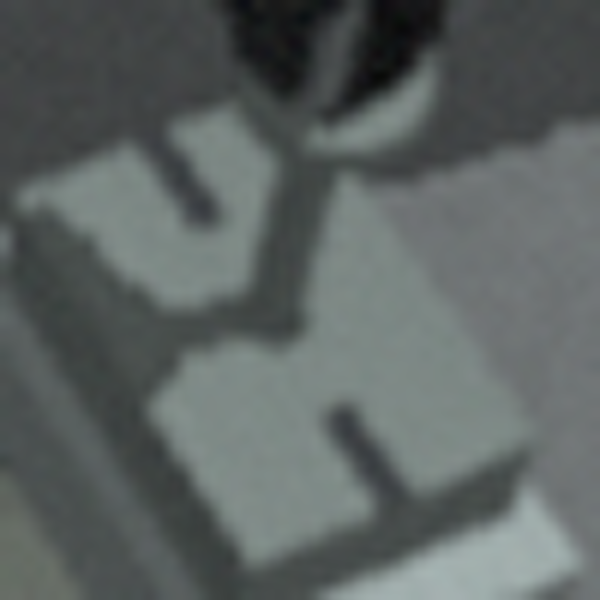

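```bash
python3 -m crank '[[0,0,0,0,0.1,0.05,-1],[0,0,0,0,0.1,0,-1],[0,0,0,0,0.1,0,-1],[0,0,0,0,0.1,0,-1],[0,0,0,0,0.05,0,-1],[0,0,0,0,0.05,0,-1],[0,0,0,0,0.05,0,-1],[0,0,0,0,0.05,0,-1],[0,0,0,0,0.05,0,-1],[0,0,0,0,0,0,-1]]'; python3 -c "
from h import *
print(r.sense()['wrist_torque'])"
```

```text
clock: 10.4
eef_pos: [473.7, 154.8, 232.9]
tcp_rot: [-1.571, -0.0, -0.002]
contact_force: [-0.2, 0.3, -1.8]
opening: 0.248
[0.01 0.02 0.02]
```

```bash
python3 -m crank '[[0,0,0,0,0.05,0,-1],[0,0,0,0,0.05,0,-1],[0,0,0,0,0.05,0,-1],[0,0,0,0,0.05,0,-1],[0,0,0,0,0.05,0,-1],[0,0,0,0,0.05,0,-1],[0,0,0,0,0.05,0,-1],[0,0,0,0,0.05,0,-1],[0,0,0,0,0,0,-1],[0,0,0,0,0,0,-1]]'; python3 -c "
from h import *
print(r.sense()['wrist_torque'])"
```

```text
clock: 11.23
eef_pos: [473.7, 154.8, 228.5]
tcp_rot: [-1.571, -0.0, -0.003]
contact_force: [-0.3, 0.1, -1.6]
opening: 0.251
[ 0.   -0.    0.04]
```

```bash
python3 -m crank '[[0,0,0,0,0.1,0,-1],[0,0,0,0,0.15,0,-1],[0,0,0,0,0.15,0,-1],[0,0,0,0,0.15,0,-1],[0,0,0,0,0.15,0,-1],[0,0,0,0,0.15,0,-1],[0,0,0,0,0.15,0,-1],[0,0,0,0,0.15,0,-1],[0,0,0,0,0.1,0,-1],[0,0,0,0,0,0,-1]]'; python3 -c "
from h import *
print(r.sense()['wrist_torque']);crop('scene',280,120,90,100,6,'b3s.png')"
```

```text
clock: 12.07
eef_pos: [473.6, 154.7, 214.4]
tcp_rot: [-1.571, 0.0, -0.002]
contact_force: [-0.3, -0.3, -3.0]
opening: 0.249
[0.01 0.04 0.02]
```

View pics/b3s.png

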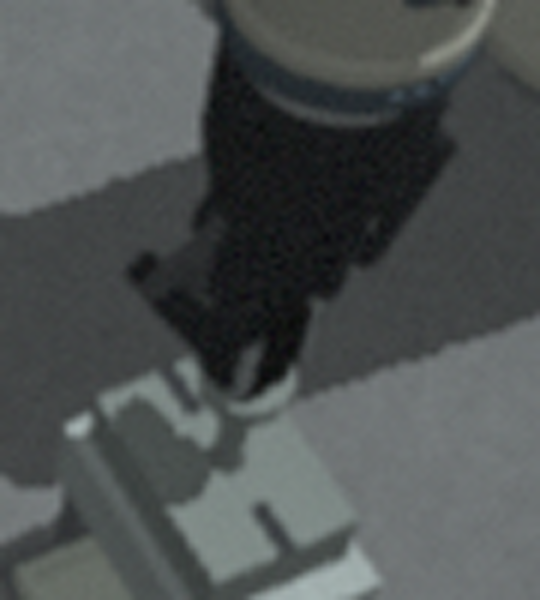

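```bash
python3 -m crank '[[0,0,0,0,0.15,0,-1],[0,0,0,0,0.15,0,-1],[0,0,0,0,0.15,0,-1],[0,0,0,0,0.15,0,-1],[0,0,0,0,0.15,0,-1],[0,0,0,0,0.15,0,-1],[0,0,0,0,0.1,0,-1],[0,0,0,0,0.05,0,-1],[0,0,0,0,0.05,0,-1],[0,0,0,0,0,0,-1]]'
```

```text
clock: 12.95
eef_pos: [473.8, 154.8, 202.4]
tcp_rot: [-1.571, -0.0, -0.003]
contact_force: [0.1, -0.3, -2.3]
opening: 0.249
```

```bash
python3 -m crank '[[0,0,0,0,0.05,0,-1],[0,0,0,0,0.05,0,-1],[0,0,0,0,0.05,0,-1],[0,0,0,0,0.05,0,-1],[0,0,0,0,0.05,0,-1],[0,0,0,0,0.05,0,-1],[0,0,0,0,0.05,0,-1],[0,0,0,0,0,0,-1],[0,0,0,0,0,0,-1],[0,0,0,0,0,0,-1]]'
```

```text
clock: 13.78
eef_pos: [473.9, 154.8, 198.7]
tcp_rot: [-1.571, -0.0, -0.002]
contact_force: [0.4, 0.9, -2.0]
opening: 0.25
```

Tip about 100; the sleeve top is expected at 91–97. Slowly on.

```bash
python3 -m crank '[[0,0,0,0,0.05,0,-1],[0,0,0,0,0.05,0,-1],[0,0,0,0,0.05,0,-1],[0,0,0,0,0.05,0,-1],[0,0,0,0,0.05,0,-1],[0,0,0,0,0.05,0,-1],[0,0,0,0,0.05,0,-1],[0,0,0,0,0.05,0,-1],[0,0,0,0,0.05,0,-1],[0,0,0,0,0.05,0,-1]]'
```

```text
clock: 14.62
eef_pos: [474.0, 154.9, 193.3]
tcp_rot: [-1.571, -0.001, -0.002]
contact_force: [0.1, 0.5, -2.1]
opening: 0.255
```

```bash
python3 -m crank '[[0,0,0,0,0.05,0,-1],[0,0,0,0,0.05,0,-1],[0,0,0,0,0.05,0,-1],[0,0,0,0,0.05,0,-1],[0,0,0,0,0.05,0,-1],[0,0,0,0,0.05,0,-1],[0,0,0,0,0.05,0,-1],[0,0,0,0,0.05,0,-1],[0,0,0,0,0.05,0,-1],[0,0,0,0,0.05,0,-1]]'
```

```text
clock: 15.45
eef_pos: [474.2, 155.0, 189.7]
tcp_rot: [-1.571, -0.001, -0.002]
contact_force: [-2.3, -0.6, 4.4]
opening: 0.251
```

```bash
python3 -m crank '[[0,0,0,0,0.05,0,-1],[0,0,0,0,0.05,0,-1],[0,0,0,0,0.05,0,-1],[0,0,0,0,0.05,0,-1],[0,0,0,0,0.05,0,-1],[0,0,0,0,0.05,0,-1],[0,0,0,0,0.05,0,-1],[0,0,0,0,0.05,0,-1],[0,0,0,0,0.05,0,-1],[0,0,0,0,0.05,0,-1]]'
```

```text
clock: 16.28
eef_pos: [474.2, 155.0, 189.7]
tcp_rot: [-1.57, -0.001, -0.003]
contact_force: [-2.2, -0.4, 6.6]
opening: 0.249
```

```bash
python3 -m crank '[[0,0,0,0,0.07,0,-1],[0,0,0,0,0.07,0,-1],[0,0,0,0,0.07,0,-1],[0,0,0,0,0.08,0,-1],[0,0,0,0,0.08,0,-1],[0,0,0,0,0.08,0,-1],[0,0,0,0,0.08,0,-1],[0,0,0,0,0.08,0,-1],[0,0,0,0,0.08,0,-1],[0,0,0,0,0.08,0,-1]]'
```

```text
clock: 17.12
eef_pos: [474.4, 155.0, 189.5]
tcp_rot: [-1.57, -0.002, -0.002]
contact_force: [-4.3, -1.4, 9.5]
opening: 0.251
```

```bash
python3 -m crank '[[0,0,0,-0.04,0.08,0,-1],[0,0,0,-0.03,0.09,0,-1],[0,0,0,-0.02,0.09,0,-1],[0,0,0,-0.02,0.1,0,-1],[0,0,0,-0.02,0.1,0,-1],[0,0,0,-0.02,0.1,0,-1],[0,0,0,-0.02,0.1,0,-1],[0,0,0,-0.02,0.1,0,-1],[0,0,0,-0.02,0.1,0,-1],[0,0,0,-0.02,0.1,0,-1]]'; python3 -c "
from h import *
print(r.sense()['wrist_torque'])"
```

```text
clock: 17.95
eef_pos: [474.2, 155.1, 188.8]
tcp_rot: [-1.57, -0.008, -0.002]
contact_force: [-3.7, -2.0, 11.1]
opening: 0.251
[-0.36  0.84  0.02]
```

```bash
python3 -m crank '[[0,0,0.2,-0.02,0.11,0,-1],[0,0,0.2,-0.02,0.11,0,-1],[0,0,0.2,-0.02,0.11,0,-1],[0,0,0.2,-0.02,0.12,0,-1],[0,0,0.1,-0.02,0.12,0,-1],[0,0,0.1,-0.02,0.12,0,-1],[0,0,0.1,-0.02,0.12,0,-1],[0,0,0.1,-0.02,0.12,0,-1],[0,0,0.1,-0.02,0.12,0,-1],[0,0,0.1,-0.02,0.12,0,-1]]'; python3 -c "
from h import *
print(r.sense()['wrist_torque'])"
```

```text
clock: 18.78
eef_pos: [475.6, 155.1, 188.4]
tcp_rot: [-1.569, 0.008, -0.001]
contact_force: [-3.9, -1.5, 13.3]
opening: 0.252
[-0.34  0.85  0.04]
```

```bash
python3 -m crank '[[0,0,-0.1,-0.03,0.13,0,-1],[0,0,-0.1,-0.03,0.13,0,-1],[0,0,-0.1,-0.03,0.14,0,-1],[0,0,-0.1,-0.03,0.14,0,-1],[0,0,0,-0.02,0.15,0,-1],[0,0,0,-0.02,0.15,0,-1],[0,0,0,-0.02,0.15,0,-1],[0,0,0,0,0.15,0,-1],[0,0,0,0,0.15,0,-1],[0,0,0,0,0.15,0,-1]]'; python3 -c "
from h import *
print(r.sense()['wrist_torque']);crop('scene',280,120,90,100,6,'b4s.png')"
```

```text
clock: 19.62
eef_pos: [474.9, 155.1, 185.9]
tcp_rot: [-1.569, -0.003, -0.001]
contact_force: [-4.9, -2.1, 14.1]
opening: 0.249
[-0.43  1.23  0.07]
```

View pics/b4s.png

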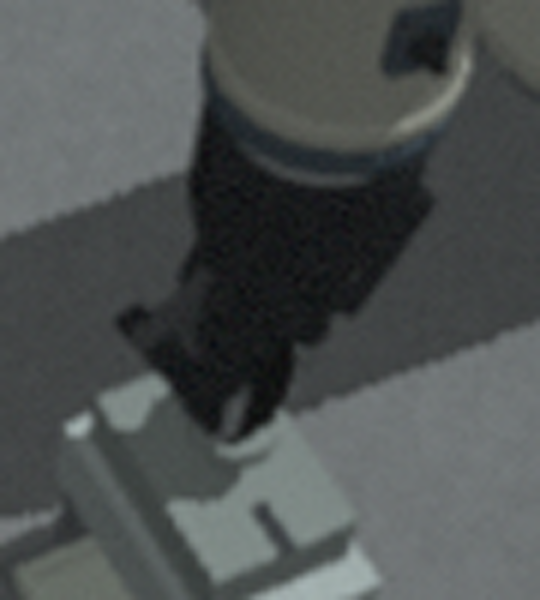

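```bash
python3 -m crank '[[0,0,0,-0.06,0.15,-0.02,-1],[0,0,0,-0.06,0.15,-0.02,-1],[0,0,0,-0.06,0.15,-0.02,-1],[0,0,0,-0.06,0.15,-0.02,-1],[0,0,0,-0.06,0.15,-0.02,-1],[0,0,0,-0.06,0.15,-0.02,-1],[0,0,0,-0.06,0.15,-0.02,-1],[0,0,0,-0.06,0.15,-0.02,-1],[0,0,0,-0.06,0.15,-0.02,-1],[0,0,0,-0.06,0.15,-0.02,-1]]'; python3 -c "
from h import *
print(r.sense()['wrist_torque'])"
```

```text
clock: 20.5
eef_pos: [473.8, 154.6, 182.9]
tcp_rot: [-1.565, -0.015, -0.001]
contact_force: [-3.8, -1.0, 12.8]
opening: 0.249
[-0.3   0.91 -0.01]
```

```bash
python3 -m crank '[[-0.1,0,0.15,-0.03,0.16,0,-1],[-0.1,0,0.15,-0.03,0.16,0,-1],[-0.1,0,0.15,-0.03,0.16,0,-1],[0,0,0.1,-0.03,0.16,0,-1],[0,0,0.1,-0.03,0.16,0,-1],[0,0,0.1,-0.03,0.16,0,-1],[0,0,0.05,-0.03,0.16,0,-1],[0,0,0.05,-0.03,0.16,0,-1],[0,0,0.05,-0.03,0.16,0,-1],[0,0,0.05,-0.03,0.16,0,-1]]'; python3 -c "
from h import *
print(r.sense()['wrist_torque'])"
```

```text
clock: 21.33
eef_pos: [474.5, 155.2, 178.7]
tcp_rot: [-1.569, -0.007, 0.0]
contact_force: [-4.1, -1.7, 14.0]
opening: 0.251
[-0.47  0.96 -0.01]
```

```bash
python3 -m crank '[[-0.05,0,0.1,-0.03,0.16,-0.01,-1],[-0.05,0,0.1,-0.03,0.16,-0.01,-1],[0,0,0.1,-0.03,0.16,-0.01,-1],[0,0,0.1,-0.03,0.16,-0.01,-1],[0,0,0.05,-0.03,0.16,-0.01,-1],[0,0,0.05,-0.03,0.16,-0.01,-1],[0,0,0.05,-0.03,0.16,-0.01,-1],[0,0,0.05,-0.03,0.16,-0.01,-1],[0,0,0.05,-0.03,0.16,-0.01,-1],[0,0,0.05,-0.03,0.16,-0.01,-1]]'; python3 -c "
from h import *
print(r.sense()['wrist_torque'])"
```

```text
clock: 22.17
eef_pos: [474.9, 155.0, 174.5]
tcp_rot: [-1.568, -0.003, 0.0]
contact_force: [-4.5, -1.5, 13.5]
opening: 0.249
[-0.33  1.    0.02]
```

```bash
python3 -m crank '[[-0.05,0,0.05,-0.04,0.16,-0.01,-1],[-0.05,0,0.05,-0.04,0.16,-0.01,-1],[0,0,0.05,-0.04,0.16,-0.01,-1],[0,0,0.05,-0.04,0.16,-0.01,-1],[0,0,0.05,-0.04,0.16,-0.01,-1],[0,0,0.05,-0.04,0.16,-0.01,-1],[0,0,0.05,-0.04,0.15,-0.01,-1],[0,0,0.05,-0.04,0.15,-0.01,-1],[0,0,0.05,-0.04,0.15,-0.01,-1],[0,0,0.05,-0.04,0.12,-0.01,-1]]'; python3 -c "
from h import *
print(r.sense()['wrist_torque'])"
```

```text
clock: 23.0
eef_pos: [474.7, 154.8, 170.3]
tcp_rot: [-1.568, -0.003, 0.001]
contact_force: [-1.1, -2.0, 3.5]
opening: 0.247
[-0.55  0.25  0.01]
```

```bash
python3 -m crank '[[0,0,0.05,-0.02,0.14,0,-1],[0,0,0.05,-0.02,0.14,0,-1],[0,0,0.05,-0.02,0.14,0,-1],[0,0,0,-0.02,0.14,0,-1],[0,0,0,0,0,0,-1],[0,0,0,0,0,0,-1],[0,0,0,0,0,0,-1],[0,0,0,0,0,0,-1],[0,0,0,0,0,0,-1],[0,0,0,0,0,0,-1]]'; python3 -c "
from h import *
print(r.sense()['wrist_torque']);crop('scene',265,150,100,100,6,'b5s.png');crop('top',155,180,85,85,7,'b5t.png')"
```

```text
clock: 23.83
eef_pos: [473.8, 154.8, 163.4]
tcp_rot: [-1.568, -0.0, 0.001]
contact_force: [0.1, -0.2, -1.4]
opening: 0.247
[-0.04  0.01 -0.02]
```

View pics/b5s.png

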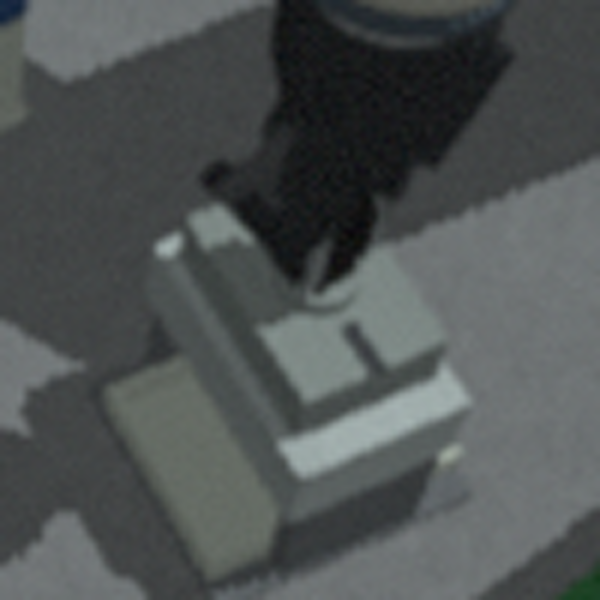

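```bash
python3 -m crank '[[-0.1,0,0,0,-0.2,0,-1],[0,0,0,0,-0.4,0,-1],[0,0,0,0,-0.6,0,-1],[0,0,0,0,-0.8,0,-1],[0,0,0,0,-0.8,0,-1],[0,0,0,0,-0.8,0,-1],[0,0,0,0,-1,0,-1],[0,0,0,0,-1.2,0,-1],[0,0,0,0,-1.4,0,-1],[0,0,0,0,-1.2,0,-1]]'; python3 -c "
from h import *
print(r.sense()['wrist_torque']);plan([501.6,-196.8,270],0,1)"
```

```text
clock: 24.77
eef_pos: [473.0, 154.5, 254.5]
tcp_rot: [-1.57, 0.001, 0.001]
contact_force: [0.1, 0.8, -3.0]
opening: 0.25
[ 0.02 -0.02  0.  ]
[0, np.float64(0.0), 0, np.float64(2.84), np.float64(-1.55), np.float64(-35.13)]
```

```bash
python3 -m crank '[[0,0,0,0,-0.6,-0.6,-1],[0,0,0,0,-0.4,-1.5,-1],[0,0,0,0.2,-0.2,-2.5,-1],[0,0,0,0.3,0,-3,-1],[0,0,0,0.3,0,-3,-1],[0,0,0,0.3,0,-3,-1],[0,0,0,0.3,0,-3,-1],[0,0,0,0.3,0,-3,-1],[0,0,0,0.3,0,-3,-1],[0,0,0,0.3,0,-3,-1]]'; python3 -c "
from h import *
crop('top',155,180,85,85,7,'c0t.png')
plan([501.6,-196.8,270],0,1)"
```

```text
clock: 25.6
eef_pos: [497.3, -109.7, 276.5]
tcp_rot: [-1.567, -0.01, 0.01]
contact_force: [0.6, -0.1, -2.1]
opening: 0.253
[0, np.float64(0.5), 0, np.float64(0.28), np.float64(0.67), np.float64(-8.24)]
```

View pics/c0t.png

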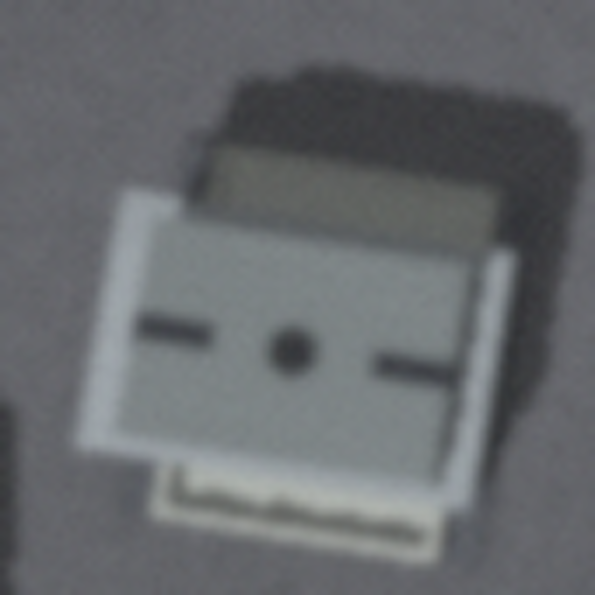

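```bash
python3 -m crank '[[-0.2,0.4,0.4,0.2,0,-1.8,-1],[0,0,0,0,0,-1.4,-1],[0,0,0,0,0,-1,-1],[0,0,0,0,0.2,-0.7,-1],[0,0,0,0,0.3,-0.4,-1],[0,0,0,0,0.3,-0.2,-1],[0,0,0,0,0.2,0,-1],[0,0,0,0,0,0,-1],[0,0,0,0,0,0,-1],[0,0,0,0,0,0,-1]]'; python3 -c "
from h import *
plan([501.2,-196.6,215],0,1)"
```

```text
clock: 26.48
eef_pos: [497.8, -174.9, 267.0]
tcp_rot: [-1.574, -0.003, -0.002]
contact_force: [0.1, -0.8, -2.7]
opening: 0.251
[0, np.float64(-0.1), 0, np.float64(0.34), np.float64(5.2), np.float64(-2.17)]
```

```bash
python3 -m crank '[[0.1,0,0.1,0.2,0,-0.5,-1],[0,0,0,0.1,0,-0.5,-1],[0,0,0,0,0,-0.5,-1],[0,0,0,0,0.3,-0.3,-1],[0,0,0,0,0.6,-0.1,-1],[0,0,0,0,0.6,0,-1],[0,0,0,0,0.5,0,-1],[0,0,0,0,0.3,0,-1],[0,0,0,0,0.1,0,-1],[0,0,0,0,0,0,-1]]'; python3 -c "
from h import *
crop('scene',180,40,110,120,5,'c1.png')
plan([501.2,-196.6,205],0,1)"
```

```text
clock: 27.32
eef_pos: [501.1, -195.0, 240.0]
tcp_rot: [-1.571, -0.0, -0.001]
contact_force: [-0.4, -0.2, -2.9]
opening: 0.253
[0, np.float64(-0.1), 0, np.float64(0.01), np.float64(3.51), np.float64(-0.16)]
```

View pics/c1.png

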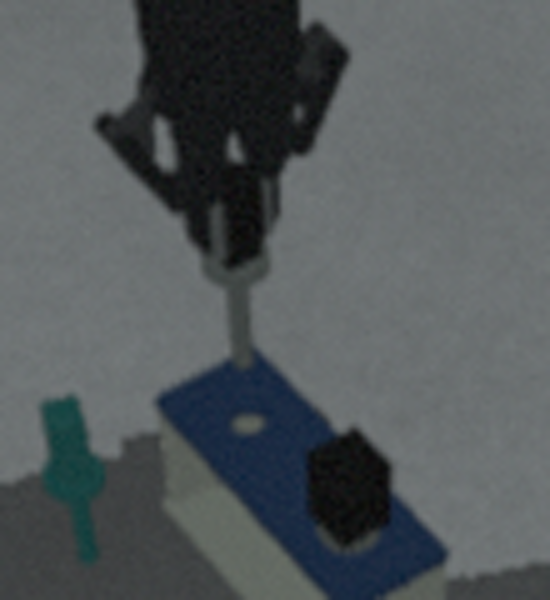

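```bash
python3 -m crank '[[0,0,0,0,0.3,-0.1,-1],[0,0,0,0,0.5,0,-1],[0,0,0,0,0.5,0,-1],[0,0,0,0,0.5,0,-1],[0,0,0,0,0.4,0,-1],[0,0,0,0,0.2,0,-1],[0,0,0,0,0.1,0,-1],[0,0,0,0,0,0,-1],[0,0,0,0,0,0,-1],[0,0,0,0,0,0,-1]]'; python3 -c "
from h import *
print(bp('scene',un((248,424),180,40,5),95),bp('scene',un((243,360),180,40,5),141.6))
crop('scene',195,80,70,70,8,'c2.png')
plan([501.2,-196.6,195],0,1)"
```

```text
clock: 28.2
eef_pos: [501.4, -195.9, 212.6]
tcp_rot: [-1.572, -0.001, -0.0]
contact_force: [0.1, 0.0, -3.1]
opening: 0.248
[ 504.28 -194.6    95.  ] [ 502.1  -198.63  141.6 ]
[0, np.float64(-0.0), 0, np.float64(-0.03), np.float64(1.77), np.float64(-0.07)]
```

View pics/c2.png

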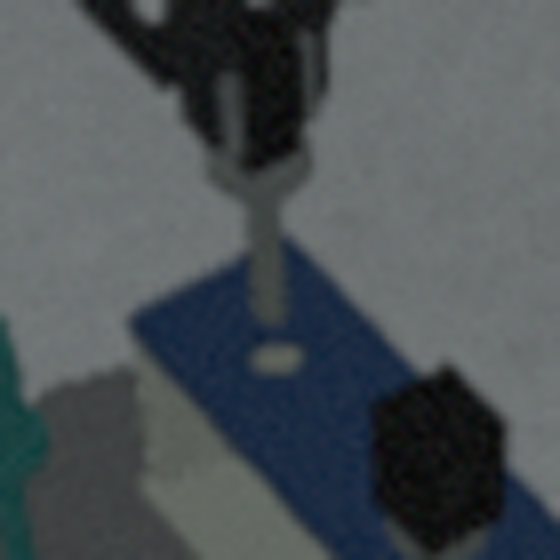

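```bash
python3 -c "
from h import *
print(bp('scene',un((277,358),195,80,8),95),bp('scene',un((269,315),195,80,8),114.2))
print(pj('scene',[501.4,-195.9,114.2]),un((269,315),195,80,8))"
```

```text
[ 504.12 -194.9    95.  ] [ 504.17 -198.18  114.2 ]
[229.45 119.01] [228.1875, 118.9375]
```

```bash
python3 -m crank '[[0,0,0,0.03,0.2,0.1,-1],[0,0,0,0,0.3,0,-1],[0,0,0,0,0.3,0,-1],[0,0,0,0,0.2,0,-1],[0,0,0,0,0.1,0,-1],[0,0,0,0,0.1,0,-1],[0,0,0,0,0.1,0,-1],[0,0,0,0,0.1,0,-1],[0,0,0,0,0.1,0,-1],[0,0,0,0,0,0,-1]]'; python3 -c "
from h import *
crop('scene',195,80,70,70,8,'c3.png')"
```

```text
clock: 29.08
eef_pos: [502.1, -194.9, 196.5]
tcp_rot: [-1.572, -0.002, -0.0]
contact_force: [0.5, -0.1, -1.3]
opening: 0.249
```

View pics/c3.png

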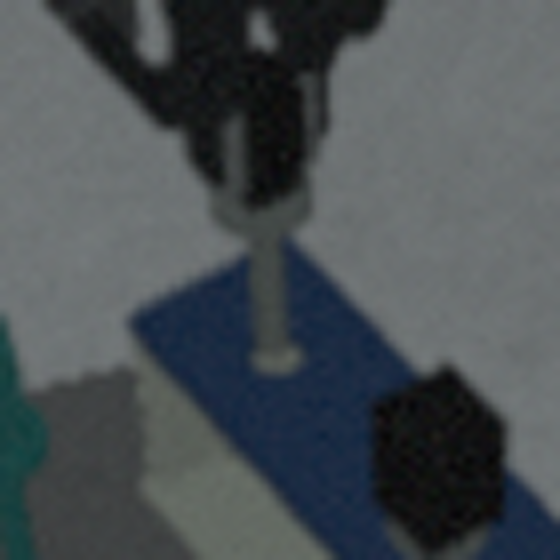

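```bash
python3 -m crank '[[0,0,0.1,-0.06,0,0.08,-1],[0,0,0,0,0.1,0,-1],[0,0,0,0,0.1,0,-1],[0,0,0,0,0.1,0,-1],[0,0,0,0,0.1,0,-1],[0,0,0,0,0.1,0,-1],[0,0,0,0,0.1,0,-1],[0,0,0,0,0.1,0,-1],[0,0,0,0,0.1,0,-1],[0,0,0,0,0,0,-1]]'
```

```text
clock: 29.97
eef_pos: [501.6, -194.2, 188.0]
tcp_rot: [-1.572, -0.0, -0.0]
contact_force: [-0.0, 0.0, -2.2]
opening: 0.251
```

```bash
python3 -m crank '[[0,0,0,0,0.2,0,-1],[0,0,0,0,0.4,0,-1],[0,0,0,0,0.5,0,-1],[0,0,0,0,0.5,0,-1],[0,0,0,0,0.6,0,-1],[0,0,0,0,0.6,0,-1],[0,0,0,0,0.6,0,-1],[0,0,0,0,0.5,0,-1],[0,0,0,0,0.3,0,-1],[0,0,0,0,0,0,-1]]'
```

```text
clock: 30.8
eef_pos: [501.1, -194.0, 140.5]
tcp_rot: [-1.572, 0.001, -0.001]
contact_force: [-0.1, -0.4, -2.6]
opening: 0.248
```

```bash
python3 -m crank '[[0,0,0,0,0.2,-0.03,-1],[0,0,0,0,0.3,0,-1],[0,0,0,0,0.2,0,-1],[0,0,0,0,0.1,0,-1],[0,0,0,0,0.1,0,-1],[0,0,0,0,0.05,0,-1],[0,0,0,0,0.05,0,-1],[0,0,0,0,0.05,0,-1],[0,0,0,0,0.05,0,-1],[0,0,0,0,0.05,0,-1]]'
```

```text
clock: 31.63
eef_pos: [501.9, -194.7, 128.7]
tcp_rot: [-1.572, -0.001, -0.0]
contact_force: [-0.9, 0.2, -1.4]
opening: 0.246
```

```bash
python3 -m crank '[[0,0,0,-0.02,0.05,0,-1],[0,0,0,0,0.05,0,-1],[0,0,0,0,0.05,0,-1],[0,0,0,0,0.05,0,-1],[0,0,0,0,0.05,0,-1],[0,0,0,0,0.05,0,-1],[0,0,0,0,0.05,0,-1],[0,0,0,0,0.05,0,-1],[0,0,0,0,0.05,0,-1],[0,0,0,0,0.05,0,-1]]'
```

```text
clock: 32.47
eef_pos: [501.8, -194.7, 123.4]
tcp_rot: [-1.572, -0.001, -0.0]
contact_force: [-1.2, 1.4, 7.0]
opening: 0.249
```

```bash
python3 -m crank '[[0,0,0,0,0,0,-1],[0,0,0,0,0,0,-1],[0,0,0,0,0,0,-0.4],[0,0,0,0,0,0,-0.3],[0,0,0,0,0,0,-0.2],[0,0,0,0,0,0,0],[0,0,0,0,0,0,0.3],[0,0,0,0,0,0,0.6],[0,0,0,0,0,0,0.8],[0,0,0,0,0,0,1]]'; python3 -c "
from h import *
crop('scene',180,60,110,120,5,'d1.png')"
```

```text
clock: 33.3
eef_pos: [502.8, -195.1, 124.2]
tcp_rot: [-1.573, -0.003, -0.0]
contact_force: [0.3, -0.3, -0.1]
opening: 0.995
```

View pics/d1.png

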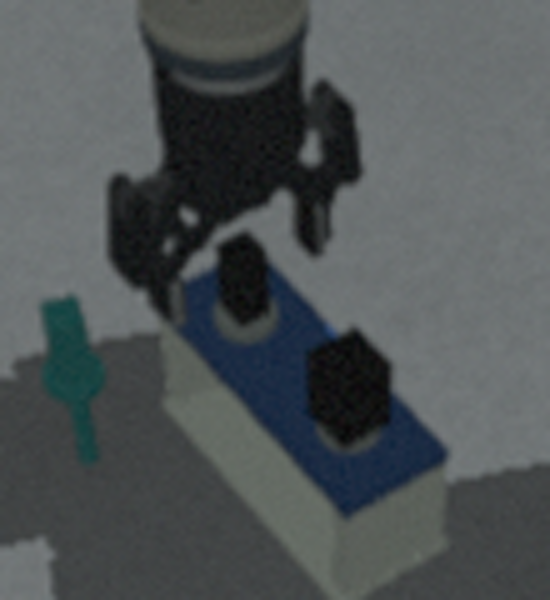

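Released, rod upright. Lift straight up.

```bash
python3 -m crank '[[0,0,0,0,-0.4,0,1],[0,0,0,0,-0.8,0,1],[0,0,0,0,-1.2,0,1],[0,0,0,0,-1.4,0,1],[0,0,0,0,-1.6,0,1],[0,0,0,0,-1.6,0,1],[0,0,0,0,-1.6,0,1],[0,0,0,0,-1.2,0,1],[0,0,0,0,-0.6,0,1],[0,0,0,0,0,0,1]]'; python3 -m crank '[[0,0,0,0,0,-2,1],[0,0,0,0,0,-3,1],[0,0,0,0,0,-3.5,1],[0,0,0,0,0,-3.5,1],[0,0,0,0,0,-3.5,1],[0,0,0,0,0,-3.5,1],[0,0,0,0,0,-3.5,1],[0,0,0,0,0,-2,1],[0,0,0,0,0,-1,1],[0,0,0,0,0,0,1]]'; python3 -c "
from h import *
s=cams.grab_frame('scene');t=cams.grab_frame('top')
crop('scene',180,90,110,110,5,'e1.png',s);crop('scene',265,165,90,90,7,'e2.png',s);crop('top',280,180,110,80,7,'e3.png',t);cv2.imwrite('pics/e4.png',s)"
```

```text
clock: 34.18
eef_pos: [502.1, -194.7, 237.9]
tcp_rot: [-1.573, -0.004, -0.0]
contact_force: [-0.5, 0.0, -0.5]
opening: 0.996
clock: 35.02
eef_pos: [499.7, -458.6, 233.3]
tcp_rot: [-1.57, -0.0, 0.003]
contact_force: [0.8, 1.2, 0.2]
opening: 0.997
```

View pics/e1.png

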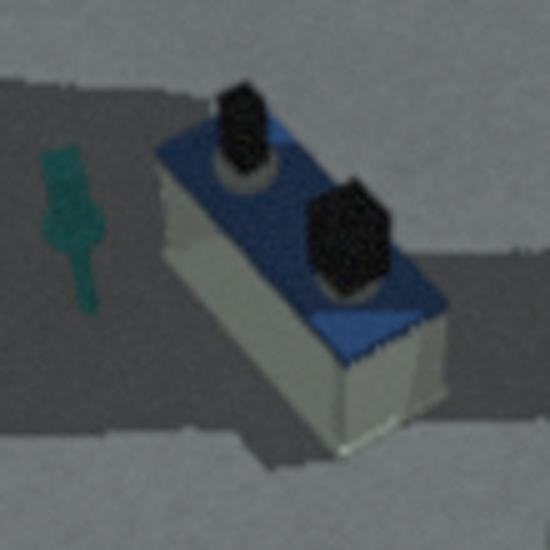

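View pics/e2.png

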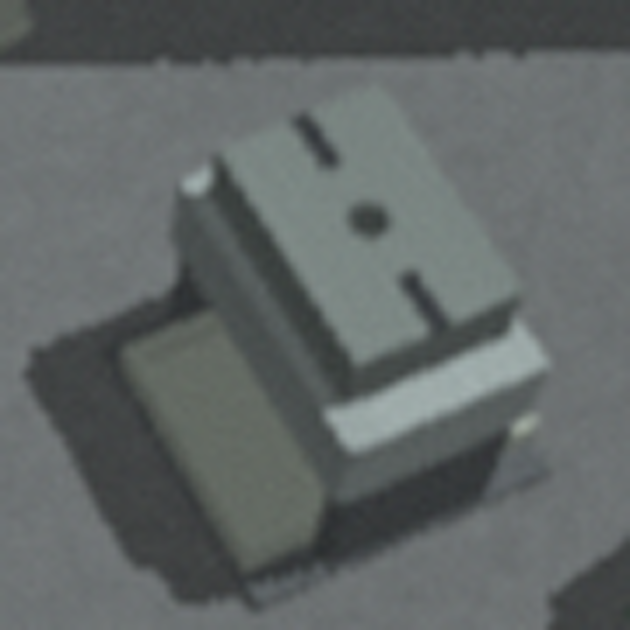

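View pics/e3.png

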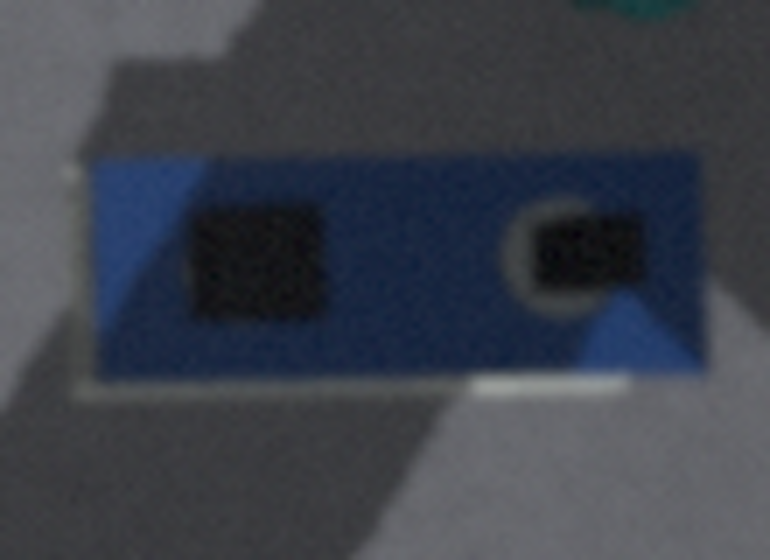

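View pics/e4.png

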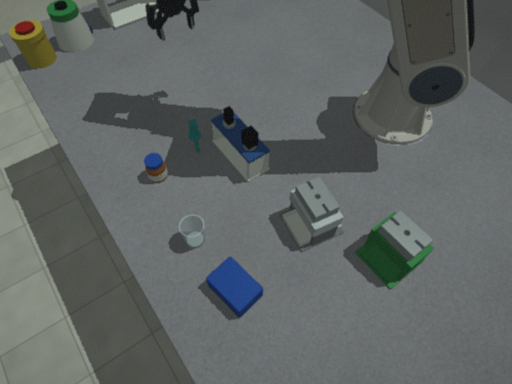

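```bash
python3 -m crank '[[0,0,0,0,0,0,1],[0,0,0,0,0,0,1],[0,0,0,0,0,0,1],[0,0,0,0,0,0,1],[0,0,0,0,0,0,1],[0,0,0,0,0,0,1],[0,0,0,0,0,0,1],[0,0,0,0,0,0,1],[0,0,0,0,0,0,1],[0,0,0,0,0,0,1]]'; python3 -c "
from rig import order
print(order.sign_off())"
```

```text
clock: 35.95
eef_pos: [501.5, -449.0, 234.5]
tcp_rot: [-1.567, -0.0, 0.011]
contact_force: [-0.2, -0.3, 0.0]
opening: 1.007
the job is handed in; nothing more can be done
None
```

I pushed the sleeve out with the slim rod, hung the rod back in its rack hole, and handed the job in at about 36 s. No verdict came back.

**Push:** The rod entered the guide hole with no sign of contact and met the sleeve with its tip about 43 mm below the plate's top. In the readings, taken at the end of each move, the load on the rod stayed at or below about 17 N. The load vanished near 63 mm down, and the rod then moved freely to about 70 mm. I take that as the sleeve dropping.

**Last checks:**
- **Rod:** the pictures show it upright and released, with its collar on the rack plate. It sits about 2–3 mm from where it started.
- **Other items:** the thick rod, jar, beaker and tip box look unmoved, and the gripper is clear of everything.
- **Sleeve:** it is hidden under the block in both camera views, so I did not see it in the tray. The drop is inferred only from the loss of force and the free travel of the rod.
- **Cameras:** the two disagreed by about 2–3 mm on the guide hole's position. I aligned the rod to the hole by eye in the scene camera, weighed against the top camera's position.

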